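# Load a coil and hold the loupe boom at its mark

## Robot

A 6-joint arm with a two-finger parallel gripper is mounted at the origin on a cart in front of the work surface, level with it; the furniture and walls round the work are solid. World frame = base frame: x ahead of the robot, y to its left, z up, the work surface at z = 0. Lengths are in m, angles in rad, forces in N, time in s.
With the tool pointing down it reaches from about 0.225 to 0.875 m from the base axis. Payload 3.4 kg.
Tool frame: the origin (TCP) lies midway between the tips of the shut fingers; the grasp point (between the pads) lies 19 mm behind it (pinch_z is the distance from the TCP to the grasp point, in m); z points along the fingers, y is the line along which they close (so a half turn about z gives the same grasp; the last joint's range is limited). The gripper opens to 85 mm and grips with 20 to 120 N. Pads are 22 mm wide; open, the fingers measure 114 mm over their backs; the gripper's body (76 mm by 85 mm) begins 54 mm behind the grasp point. The pads swing forward as they close: fully open they stand 13 mm farther back than shut.
Start: joints at [-0.121, 0.276, 1.505, -0, 1.361, -0.121], TCP at [0.575, -0, 0.207] pointing down, gripper open.
Joint ranges: [-2.89, 2.89], [-0.75, 2.08], [0.22, 2.7], [-1.18, 4.32], [0.11, 2.71], [-2.7, 2.7]. Speed limits (rad/s): [2.57, 2.57, 3.14, 3.14, 3.14, 3.14].

## Interface

Orientations are given as a unit quaternion [w, x, y, z].
In Python, from rig import get_state, get_image, sign_off, pinch_z gives the robot as it stands.
- The arm moves only by the tool send_rows, never from a script. Its argument "steps" is one flat list of numbers, 5 for each row, row after row: the gripper's target within -1 to 1 (fully open at 1, half-way at 0, shut at -1), then the shift along the tool's x, y, z in cm, then the turn about the tool's z in degrees. In form: [gripper, x, y, z, roll, gripper, x, y, z, roll, ...]. A call has 1 to 12 rows; each row shifts and turns the commanded pose from where the row before left it, along the tool's axes as they then stand; what a row does not reach is not made up. A row lasts 1/10 s, in which the tool goes at most 50 mm and 8.59 degrees, less where a joint would pass 70% of its speed; a pose out of reach is approached as far as the arm can. A call is refused whole if a number of a shift passes 5 or a number of a turn 8.59, either way. A call with a gripper value outside its range is refused whole. The fingers move at their own pace and stop on an object; "newtons" is the grip in N (left out, the last holds). Time passes only in rows, so rows that do not move let the fingers close. It gives the time, the measured TCP pose, the force, the opening and the grip force at its end, in the units of the state.
- get_state(): the state, without advancing time (a new reading comes with each control period).
- get_image(name): name is "scene" or "side" or "wrist"; returns a dict with "color" (400x640x3 uint8, red, green, blue), "mtx" (3x3 intrinsics, pixels), "k1" (the pictures are not rectified: a ray, as slopes to the right and down, at radius r is drawn at 1 + k1 r^2 times it, then the intrinsics apply), "T" (4x4, takes a point from camera to world coordinates); the wrist camera has in their place "mount" (4x4, takes a point from camera to tool coordinates, whose origin is the TCP and whose axes are the flange's). Camera axes: x right, y down, z forward; pixel columns grow to the right and rows downward; lengths in m; the calibration is good to about 2 mm. A picture is of the moment at which its call begins: read the wrist's pose just before it. There is no depth.
- sign_off(): hands the job in; it is judged then, once.
The state is a dict: "clock": time; "qpos": joint angles; "qd": joint speeds; "effort": joint torques, N m; "position": TCP position; "ee_rot": TCP orientation; "contact_force": force on the tool from outside, world axes, zero at the start; "moment": the same for the moment, N m; "width": finger opening in m; "gripper_force": force on a finger pad.
Only numpy, scipy, OpenCV 4.12 (cv2) and the standard library are available. Lean on these libraries where they do the work, as an engineer would, in place of code of your own. Each camera call takes 0.05 s, during which the arm holds its last target. There are 200 camera calls.

## Task

Seat the loose coil unit flat in the nest of the magnifier stand, its long sides along the boom, while the boom is still locked at home. Then squeeze the lock button in by gripping the boom's grip block and draw the boom out until its pointer stands at the 80 mm line of the scale (the fourth long line after the home line), which brings the loupe over the coil. A spring pulls the boom home when it is let go, so finish while still holding it there with the button squeezed in, and leave the other things on the bench where they are.

Things in the scene. Friction and masses are not known exactly. Their poses are not given: they have to be found in the camera images.
- coil_unit: The only loose coil unit: dark potted block, black bobbin and two pins on top; 22 mm (its x) by 26 mm (its y, the long way), solid to 16 mm, 22 mm high over the pins, about 24 g. Origin: centre of its underside, z up. Starts upright on the bench, right (-y) of the stand. Grip it by its long sides (22 mm apart, fingers closing along its x).
- stand: Magnifier stand, fixed: grey base plate 100 mm (x) by 330 mm (y), top at z 12. Origin: centre of the plate's underside, z up. A level square tube, 20 mm wide, stands on pillars at x 0, z 59, from y -157 to -15 mm (its scale plate reaches z 71). The boom slides out of it along the stand's +y, over the nest. The -x side, facing the robot, has lock button and scale.
- nest (a point): Centre of the nest floor (stand frame 0, 129, 16 mm), axes as the stand's; a seated coil's origin is here. Steel pocket open 25.4 mm along x, 30 mm along y: coil's long way along the stand's y, either way round. Side rails 6 mm high (at the coil's long sides), end stops 9.5 mm, with lead-in slopes 2.4 mm wider all round: keep fingertips 7 mm or more above the floor.
- boom (a joint): How far the boom is out of the tube, m: 0 locked at home, 0.080 at the 80 mm line, 0.095 end stop. A spring pulls it back with 4 to 5 N. With the lock button out a catch holds it at home (2 mm play or so). Let go, it runs home and locks again.
- lock_button (a joint): Travel of the lock button, m: 0 out, 0.004 flush with the grip block; moves along the stand's +x. Spring: about 1 N at first, 3 N flush. The boom is free when it is in by 3 mm or more.
- grip (a point): Centre of the boom's black grip block: 36 mm along the stand's x, 28 along y, 30 high, 59 mm above the bench; stand y 7 mm at home, moves with the boom. The steel lock button, 17 mm wide, stands 4 mm proud mid -x face. Take the block from above, fingers closing along the stand's x: 20 N squeezes the button flush. Clamp ring and lock parts start 16 mm either side (y) of the centre.
- pointer (a point): Tip of the thin dark pointer needle on the boom, over the scale plate (stand x -18.5, y -125 mm with the boom at home).
- mark_80 (a point): The 80 mm line on the scale plate (stand x -18.5, y -45 mm). The scale has a line every 10 mm; those at 0 (home), 20, 40, 60, 80 and 100 mm are long. The pointer stands over it when the boom is 80 mm out.
- loupe_bottom (a point): Centre of the underside of the black eye loupe (38 mm across, 35 mm high, underside 50 mm above the bench), fixed in the boom's clamp ring, 42 mm beyond the grip block's centre. It stands over the nest at the 80 mm line.
- pin_gauge: Bystander: steel gauge block 30x83x12 mm, behind and right of the stand. Leave it.
- soak_timer: Bystander: pale timer 64x46x18 mm, in front and right of the stand. Leave it.
- tweezers: Bystander: tweezers 126 mm long, behind the stand. Leave them.
- multimeter: Bystander: yellow hand multimeter 144x71x42 mm, left of the stand. Leave it.
There are look-alikes about, which are no part of the job. Of the things shaped like the coil_unit, the black one is meant.

How it is judged:
By the outcome, as a careful person would: the job done as asked, in the order asked, and still so for the second after the job is handed in, while the arm keeps its last pose, push and grip.
It also fails if it takes over 48 s, if anything falls off the work surface, if the arm or the gripper's body presses on something with over 40 N, if the wrist force passes 120 N, or if a joint passes its speed limit or range.

## Working session

There is one attempt and no reset: what is moved stays moved. The work goes in short steps, Python scripts to look and compute and a tool call to move; the robot and the scene stay as the last step left them, time stands still between calls to the robot, and variables do not carry over. Pictures are saved under pics/ and viewed, at most 10 in all, crops included, and the job is handed in when it is done.

Besides the shell and the picture viewer there is one more tool, called after "Request:" by a JSON object that holds its "api" and its "payload". send_rows: Moves the arm, as the interface text tells. Its arguments: {"type":"object","properties":{"steps":{"type":"array"},"newtons":{"type":"number"}},"required":["steps"]}

```bash
mkdir -p pics; ls
cat > h.py <<'E'
import numpy as np, cv2
from rig import get_state, get_image, sign_off, pinch_z
from scipy.spatial.transform import Rotation as R
def pose(s):
    q=s["ee_rot"]; T=np.eye(4); T[:3,:3]=R.from_quat([q[1],q[2],q[3],q[0]]).as_matrix(); T[:3,3]=s["position"]; return T
def grab(n,f):
    s=get_state(); im=get_image(n); T=im["T"] if "T" in im else pose(s)@im["mount"]
    cv2.imwrite(f"pics/{f}.png",im["color"][:,:,::-1]); np.savez(f"pics/{f}.npz",mtx=im["mtx"],k1=im["k1"],T=T); return im
def load(f):
    d=np.load(f"pics/{f}.npz"); return d["mtx"],float(d["k1"]),d["T"]
def ray(f,uv):
    m,k,T=load(f); D=np.array([k,0,0,0.])
    # distortion: r_d = r(1+k r^2)
    p=cv2.undistortPoints(np.array([[uv]],float),m,D,P=None).ravel()
    return T[:3,3],T[:3,:3]@np.array([p[0],p[1],1])
def onz(f,uv,z):
    o,d=ray(f,uv); return o+d*(z-o[2])/d[2]
def proj(f,P):
    m,k,T=load(f); Ti=np.linalg.inv(T); r,_=cv2.Rodrigues(Ti[:3,:3])
    return cv2.projectPoints(np.array(P,float).reshape(-1,3),r,Ti[:3,3],m,np.array([k,0,0,0.]))[0].reshape(-1,2)
E
python3 - <<'E'
from h import *
for n in("scene","side","wrist"): im=grab(n,n+"0")
s=get_state(); print({k:np.round(v,4) for k,v in s.items()}, pinch_z)
for n in("scene","side","wrist"): print(n,load(n+"0")[2].round(3))
E
```

```text
pics
{'clock': np.float64(0.15), 'qpos': array([-0.121 ,  0.2764,  1.5058,  0.    ,  1.3607, -0.121 ]), 'qd': array([ 0.0018, -0.0023, -0.0026, -0.0012, -0.0009, -0.0009]), 'effort': array([ 1.00000e-03, -4.17144e+01, -2.46032e+01, -1.00000e-04,
        7.60000e-03, -0.00000e+00]), 'position': array([0.5746, 0.    , 0.2065]), 'ee_rot': array([-6.000e-04,  7.071e-01,  7.071e-01, -4.000e-04]), 'contact_force': array([ 0.6379, -0.5204, -0.5445]), 'moment': array([ 0.0467,  0.0366, -0.0333]), 'gripper_force': np.float64(0.0), 'width': np.float64(0.0856)} 0.0187
scene [[-0.887 -0.248  0.388  0.146]
 [-0.461  0.47  -0.753  0.911]
 [ 0.005 -0.847 -0.531  0.713]
 [ 0.     0.     0.     1.   ]]
side [[ 0.958 -0.157  0.239  0.323]
 [-0.286 -0.562  0.776 -0.979]
 [ 0.012 -0.812 -0.583  0.825]
 [ 0.     0.     0.     1.   ]]
wrist [[ 1.     0.001 -0.002  0.575]
 [ 0.    -0.959 -0.285  0.073]
 [-0.002  0.285 -0.958  0.374]
 [ 0.     0.     0.     1.   ]]
```

View pics/scene0.png

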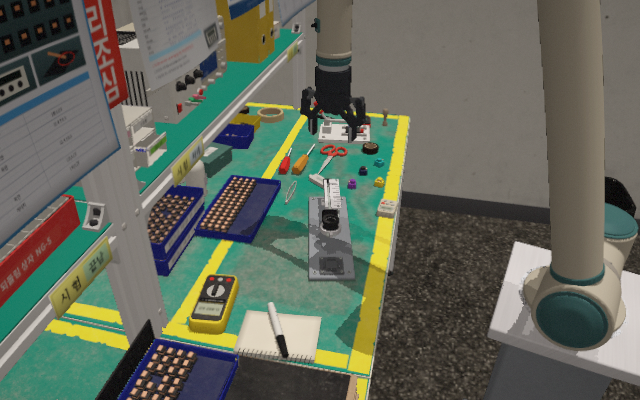

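View pics/side0.png

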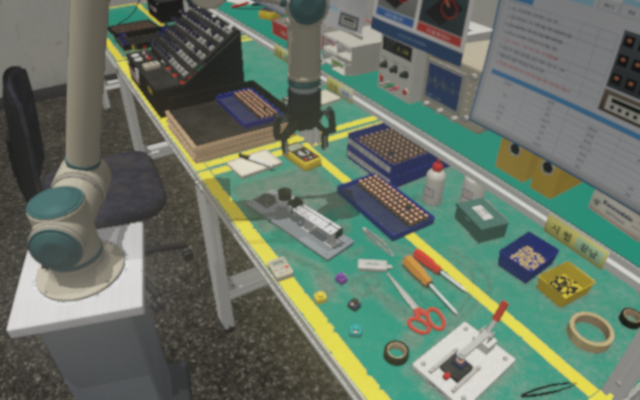

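The scene view shows the stand at about (330,235). The coil-shaped candidates in scene / side pixels are:
- purple: (351,184) / (341,279)
- yellow: (379,182) / (320,296)
- black: (363,171) / (354,304)
- teal: (379,162) / (355,330)

The black one fits the description. I'll confirm it in an enlarged crop.

Run:
```python
from h import *
a=cv2.imread("pics/side0.png")[180:340,240:380]; b=cv2.imread("pics/scene0.png")[150:290,295:400]
a=cv2.resize(a,None,fx=3.4,fy=3.4,interpolation=2); b=cv2.resize(b,None,fx=3,fy=3,interpolation=2)
c=np.zeros((600,800,3),np.uint8); c[:a.shape[0],:a.shape[1]]=a; c[:b.shape[0],480:480+b.shape[1]]=b
cv2.imwrite("pics/crop1.png",c)
for f,u in(("side0",(354,304)),("scene0",(363,171))): print(onz(f,u,.011))
# base plate corners top, scene
for f,u in(("scene0",(309,198)),("scene0",(308,277)),("scene0",(354,279)),("scene0",(345,198)),("side0",(324,257)),("side0",(354,240))): print(f,u,onz(f,u,.012))
```

```text
[ 0.60885255 -0.29490795  0.011     ]
[ 0.60542298 -0.28284623  0.011     ]
scene0 (309, 198) [ 0.67424312 -0.07648149  0.012     ]
scene0 (308, 277) [0.52728511 0.20371361 0.012     ]
scene0 (354, 279) [0.43796117 0.16416623 0.012     ]
scene0 (345, 198) [ 0.58953297 -0.12126097  0.012     ]
side0 (324, 257) [ 0.58881273 -0.12984095  0.012     ]
side0 (354, 240) [ 0.68171951 -0.08916857  0.012     ]
```

View pics/crop1.png

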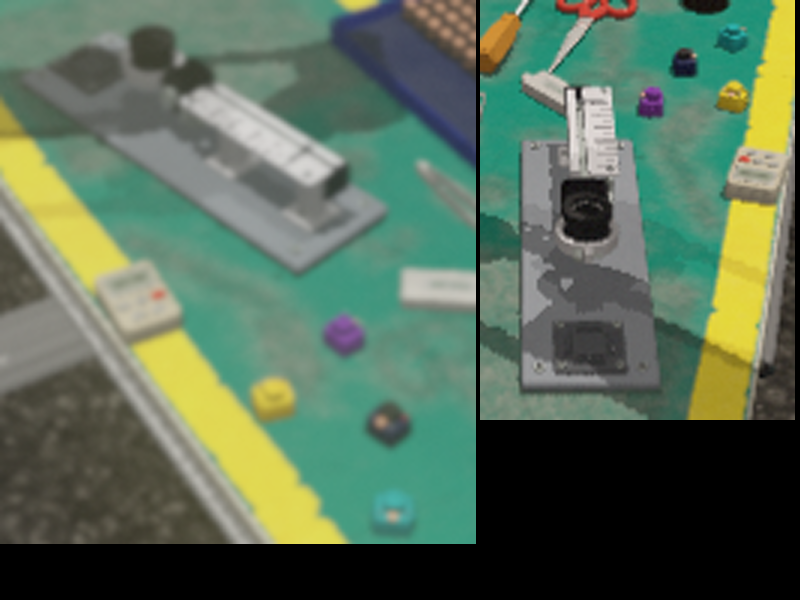

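View pics/wrist0.png

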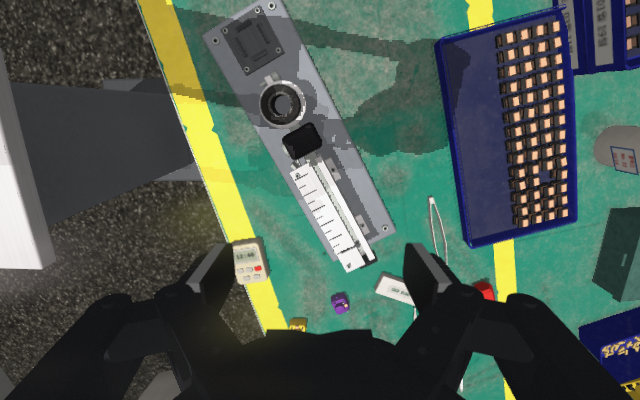

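The crop confirms it: the black coil with copper at side crop (388,422) is the only black coil shape, beside purple, yellow and teal. The nest is at wrist pixel (253,47) and the stand is yawed about 27°. I'll move to look at the coil with the wrist camera.

Request:
{"api": "send_rows", "payload": {"steps": [1,-4,0.5,0,0,1,-4,0.5,0,0,1,-4,0.5,0,0,1,-4,0.5,0,0,1,-4,0.5,0,0,1,-4,0.5,0,0,1,0,0,0,0,1,0,0,0,0,1,0,0,0,0]}}

```text
clock: 1.05
position: [0.6047, -0.2389, 0.2068]
ee_rot: [-0.001, 0.707, 0.707, 0.0]
contact_force: [-0.1, -0.5, -0.9]
width: 0.0857
gripper_force: 0.0
```

Run:
```python
from h import *
grab("wrist","w1"); s=get_state(); print(s["position"],s["clock"],s["qpos"])
u=proj("w1",[.607,-.289,.011])[0]; print(u)
im=cv2.imread("pics/w1.png"); x,y=u.astype(int)
x0=max(0,x-60);y0=max(0,y-45)
c=im[y0:y0+90,x0:x0+120]; cv2.imwrite("pics/crop2.png",cv2.resize(c,None,fx=6,fy=6,interpolation=2)); print(x0,y0)
```

```text
[ 0.60477283 -0.23862685  0.20702934] 1.1 [-4.83131398e-01  3.90358795e-01  1.33227923e+00  6.12054306e-04
  1.41978823e+00 -4.84257835e-01]
[320.44252028 204.86265534]
260 159
```

View pics/crop2.png

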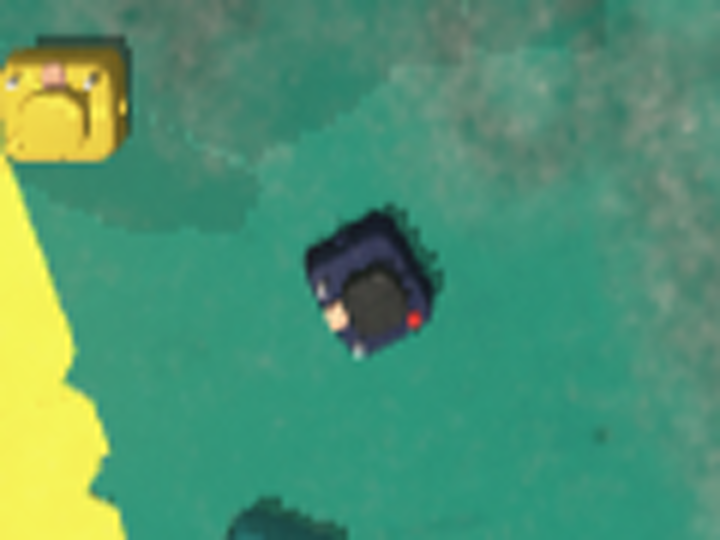

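The crop shows the black coil centred near crop (368,283), i.e. pixel (321,206), rotated by about 30°. I'll look from closer for an exact yaw.

Request:
{"api": "send_rows", "payload": {"steps": [1,-1,0,2.5,0,1,-1,0,2.5,0,1,-1,0,2.5,0,1,-1,0,2.5,0,1,0,0,0,0,1,0,0,0,0,1,0,0,0,0]}}

```text
clock: 1.8
position: [0.6062, -0.2794, 0.109]
ee_rot: [0.001, 0.707, 0.707, 0.001]
contact_force: [0.6, 0.4, -0.5]
width: 0.0851
gripper_force: 0.0
```

Run:
```python
from h import *
grab("wrist","w2"); s=get_state(); print(s["position"],s["clock"])
u=proj("w2",[.6075,-.29,.011])[0]; print(u)
im=cv2.imread("pics/w2.png"); x,y=u.astype(int)
x0=max(0,x-50);y0=max(0,y-37)
c=im[y0:y0+75,x0:x0+100]; cv2.imwrite("pics/crop3.png",cv2.resize(c,None,fx=8,fy=8,interpolation=2)); print(x0,y0)
```

```text
[ 0.60621133 -0.27957065  0.10918934] 1.85
[319.77032902 198.20602395]
269 161
```

View pics/crop3.png

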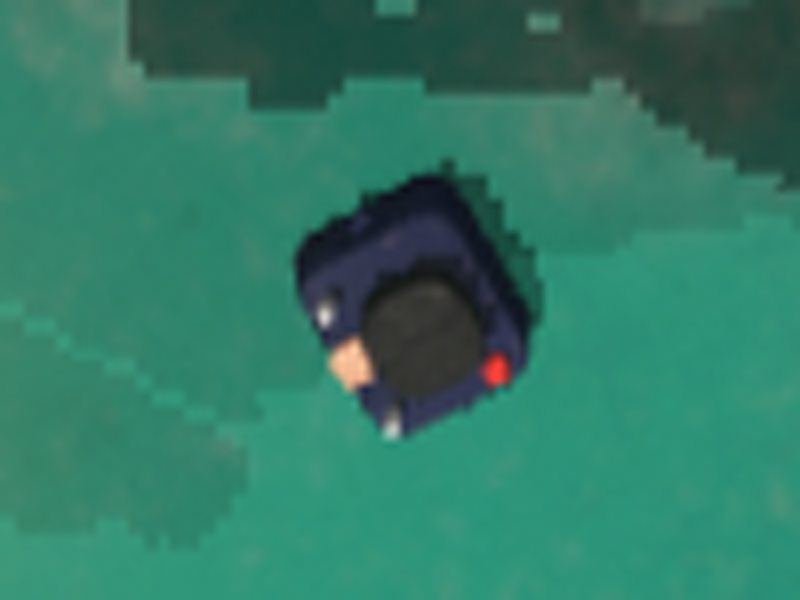

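The block's top corners read about (302,262), (392,437), (522,360) and (445,195) in the crop, with pins on the lower left. I'll fit the pose to these.

```bash
cat >> h.py <<'E'
from scipy.optimize import least_squares
def fit(fs,obj,x0):
    "obj: list of (frame, [x,y,z] local m, (u,v)); pose x,y,yaw"
    def P(p,L): c,s=np.cos(p[2]),np.sin(p[2]); return [p[0]+c*L[0]-s*L[1],p[1]+s*L[0]+c*L[1],L[2]]
    f=lambda p:np.concatenate([proj(o[0],P(p,o[1]))[0]-o[2] for o in obj])
    return least_squares(f,x0,loss='soft_l1'),P
E
python3 - <<'E'
from h import *
c=lambda u,v:(269+(u+.5)/8-.5,161+(v+.5)/8-.5)
a,b=.011,.013
o=[("w2",[-a,b,.016],c(302,262)),("w2",[-a,-b,.016],c(392,437)),("w2",[a,-b,.016],c(522,360)),("w2",[a,b,.016],c(445,200)),
("w2",[a,b,0],c(455,190)) ]
r,P=fit(None,o[:4],[.6075,-.29,.48]); print(r.x,np.degrees(r.x[2]),r.fun.round(1))
# nest plate in wrist0: rough corner points of plate top z=12
x=lambda f,u,z:onz(f,u,z)
for u in((203,36),(270,-1),(397,231)): print(u,x("wrist0",u,.012))
print("nest",x("wrist0",(253,46),.022))
T=pose(get_state()); d=T[:3,:3].T@(np.r_[r.x[:2],.008]-T[:3,3]); print("tool delta",d)
im=cv2.imread("pics/w2.png"); 
g=cv2.imread("pics/wrist0.png")[0:280,190:420]; cv2.imwrite("pics/crop4.png",cv2.resize(g,None,fx=2.1,fy=2.1,interpolation=2))
E
```

```text
[ 0.60842203 -0.289874    0.49542739] 28.385898269827667 [-2.4  0.  -0.5  1.   3.6  0.3  0.4 -3. ]
(203, 36) [0.44197081 0.15347329 0.012     ]
(270, -1) [0.52027199 0.1902503  0.012     ]
(397, 231) [ 0.68091765 -0.08721818  0.012     ]
nest [0.50094054 0.14026855 0.022     ]
tool delta [-0.01016432  0.00189965  0.10120972]
```

View pics/crop4.png

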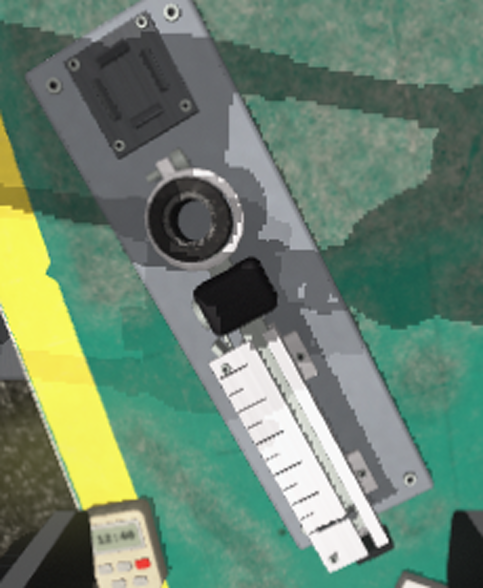

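Crop: nest screws at crop (73,64), (141,20), (185,105), (120,147), clamp ring and loupe at (193,215), grip block at (236,296), and the scale pointer at its home line near (335,525). I'll grasp the coil with yaw 28° and the TCP at 8 mm.

Request:
{"api": "send_rows", "payload": {"newtons": 30, "steps": [1,0,0,1,-7,1,0,0,1,-7,1,0,0,1,-7,1,0,0,1,-7,1,-0.5,-0.2,1,0,1,-0.5,-0.1,1.5,0,1,0,0,1.5,0,1,0,0,1.3,0,1,0,0,0.8,0,1,0,0,0,0,1,0,0,0,0]}}

```text
clock: 2.95
position: [0.6074, -0.2904, 0.0062]
ee_rot: [0.0, 0.515, 0.857, 0.0]
contact_force: [0.0, 0.3, 0.5]
width: 0.0855
gripper_force: 0.0
```

Run:
```python
from h import *
c=lambda u,v:(190+(u+.5)/2.1-.5,(v+.5)/2.1-.5)
o=[("wrist0",[-.05,.165,.012],c(28,75)),("wrist0",[.05,-.165,.012],c(432,487)),("wrist0",[-.05,-.165,.012],c(300,548)),("wrist0",[0,.129,.018],c(130,84)),
 ("wrist0",[0,.007,.074],c(237,288)),("wrist0",[0,.049,.085],c(189,220))]
r,P=fit(None,o,[.557,.037,.48]); print(r.x,np.degrees(r.x[2]),r.fun.round(1)); np.save("stand.npy",r.x)
print("nest",P(r.x,[0,.129,.016]),"grip",P(r.x,[0,.007,.059]))
print(get_state()["position"],get_state()["clock"])
```

```text
[0.56028014 0.03377045 0.4905738 ] 28.10780844284889 [-3.3 -1.6  2.4  0.   0.   1.8  0.5 -0.  -0.7  4.6  0.3 -0.7]
nest [np.float64(0.4995041034779534), np.float64(0.14755653411436315), 0.016] grip [np.float64(0.5569822191623128), np.float64(0.039944888753020394), 0.059]
[ 0.60735371 -0.29041099  0.00620459] 2.95
```

Request:
{"api": "send_rows", "payload": {"newtons": 30, "steps": [1,0,0,-0.2,0,-1,0,0,0,0,-1,0,0,0,0,-1,0,0,0,0,-1,0,0,0,0,-1,0,0,0,0,-1,0,0,0,0,-1,0,0,0,0]}}

```text
clock: 3.75
position: [0.6071, -0.2903, 0.0081]
ee_rot: [-0.0, 0.515, 0.857, 0.0]
contact_force: [0.4, 0.4, 0.6]
width: 0.0001
gripper_force: 0.0
```

The fingers shut on nothing, so I need to see where the coil is.

Run:
```python
from h import *
grab("wrist","w3"); im=cv2.imread("pics/w3.png"); print(proj("w3",[[.6084,-.29,.016],get_state()["position"]]))
cv2.imwrite("pics/crop5.png",cv2.resize(im[60:360,160:480],None,fx=2,fy=2,interpolation=2))
```

```text
[[320.89231699 234.89548418]
 [318.73334462 228.99821308]]
```

View pics/crop5.png

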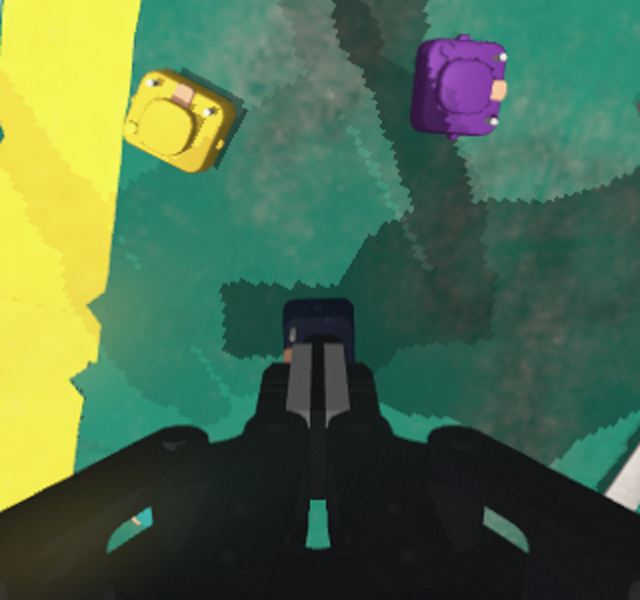

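```bash
python3 - <<'E'
from h import *
T=pose(get_state()); s=get_state(); print(s["width"],s["contact_force"])
for x in(-.011,0,.011):
  for z in(0,-.02): print(x,z,proj("w3",(T@[x,0,z,1])[:3]))
print("coil front bottom/top edge", [T_.round(4) for T_ in [np.linalg.inv(T)@np.r_[onz("w3",(160+u/2,60+v/2),z),1] for u,v,z in((318,300,0),(318,312,.016),(284,320,.016),(355,320,.016))]])
E
cp pics/w3.png pics/x.png
python3 - <<'E'
import cv2
im=cv2.imread("pics/w3.png"); cv2.imwrite("pics/crop6.png",cv2.resize(im[195:275,270:370],None,fx=7,fy=7,interpolation=2))
E
```

```text
0.00011134779933500242 [-0.46080025 -0.93638108 -0.26059287]
-0.011 0 [[318.72582486 244.89547169]]
-0.011 -0.02 [[318.7380864  260.69166321]]
0 0 [[318.73334462 228.99821308]]
0 -0.02 [[318.7468079  243.25642702]]
0.011 0 [[318.74106999 212.51416432]]
0.011 -0.02 [[318.75580217 225.0871374 ]]
coil front bottom/top edge [array([9.7e-03, 2.0e-04, 8.1e-03, 1.0e+00]), array([ 1.17e-02,  1.00e-04, -7.90e-03,  1.00e+00]), array([ 0.0092, -0.0099, -0.0079,  1.    ]), array([ 0.0092,  0.0111, -0.0079,  1.    ])]
```

View pics/crop6.png

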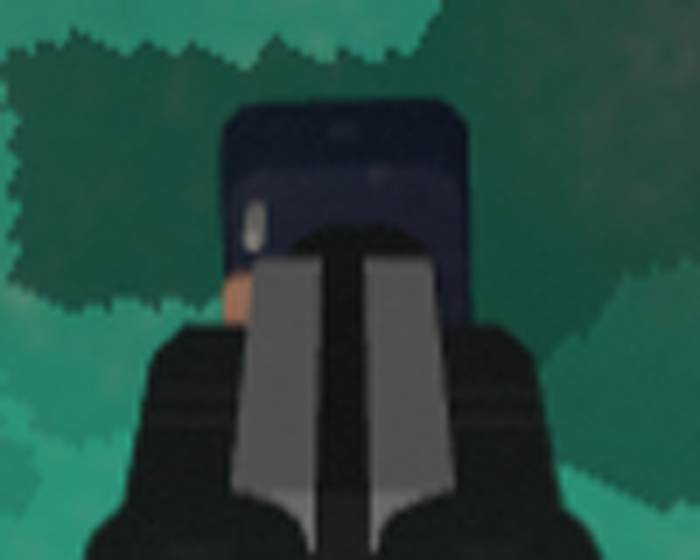

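The coil stands undisturbed under the shut fingers, with its front edge about 11 mm ahead of the TCP. So the tips passed over its top, and the tip height doesn't match what I assumed. I'll check the tip height by touching clear bench 45 mm ahead of it with the fingers shut.

Request:
{"api": "send_rows", "payload": {"newtons": 30, "steps": [-1,0,0,-2,0,-1,0,0,-2,0,-1,2.2,0,0,0,-1,2.3,0,0,0,-1,0,0,1.5,0,-1,0,0,1.5,0,-1,0,0,0.4,0,-1,0,0,0.2,0,-1,0,0,0.2,0,-1,0,0,0,0,-1,0,0,0,0]}}

```text
clock: 4.9
position: [0.5863, -0.2508, 0.0106]
ee_rot: [0.001, 0.515, 0.857, 0.0]
contact_force: [0.5, -0.9, 1.0]
width: -0.0004
gripper_force: 0.0
```

Run:
```python
from h import *
T=pose(get_state()); M=np.linalg.inv(load("wrist0")[2]); 
p0=np.array([.5746,0,.2065]); 
# open finger tips expected in wrist0 at start (tool x->+y, tool y->+x)
for z in(0,.013,.03,.045): print(z,proj("wrist0",[p0+[.0425,.011,z],p0+[.057,.011,z],p0+[.0425,-.011,z]]).round(0).tolist())
for n,f in(("side","s3"),("scene","c3")):
  grab(n,f); print(f,proj(f,[T[:3,3],[T[0,3],T[1,3],0]]).round(1).tolist())
s=get_state(); print(s["position"],s["contact_force"],s["clock"])
```

```text
0 [[388.0, 213.0], [411.0, 213.0], [385.0, 245.0]]
0.013 [[393.0, 220.0], [418.0, 220.0], [390.0, 255.0]]
0.03 [[401.0, 233.0], [429.0, 233.0], [398.0, 270.0]]
0.045 [[410.0, 246.0], [440.0, 246.0], [405.0, 286.0]]
s3 [[338.2, 292.2], [338.1, 295.4]]
c3 [[364.8, 177.4], [364.6, 180.6]]
[ 0.58624425 -0.25072803  0.01056872] [ 0.52279358 -0.55363672  0.30225641] 5.0
```

The open fingers in the first wrist picture also look about 30 mm shorter than the stated TCP. I'll settle it by touch.

Request:
{"api": "send_rows", "payload": {"steps": [-1,0,0,0.3,0,-1,0,0,0.3,0,-1,0,0,0.3,0,-1,0,0,0.3,0,-1,0,0,0,0,-1,0,0,0,0]}}

```text
clock: 5.6
position: [0.5859, -0.2505, -0.0021]
ee_rot: [-0.0, 0.515, 0.857, 0.0]
contact_force: [0.3, -0.0, -0.2]
width: -0.0002
gripper_force: 0.0
```

There is no contact at z −2 mm, so the real tips are higher than reported. Continuing down.

Request:
{"api": "send_rows", "payload": {"steps": [-1,0,0,0.3,0,-1,0,0,0.3,0,-1,0,0,0.3,0,-1,0,0,0.3,0,-1,0,0,0,0,-1,0,0,0,0]}}

```text
clock: 6.2
position: [0.5859, -0.2505, -0.014]
ee_rot: [-0.0, 0.515, 0.857, 0.0]
contact_force: [-0.3, 0.4, 0.9]
width: -0.0002
gripper_force: 0.0
```

Request:
{"api": "send_rows", "payload": {"steps": [-1,0,0,0.3,0,-1,0,0,0.3,0,-1,0,0,0.2,0,-1,0,0,0,0,-1,0,0,0,0]}}

```text
clock: 6.7
position: [0.5859, -0.2505, -0.022]
ee_rot: [-0.0, 0.515, 0.857, 0.0]
contact_force: [-0.1, 0.6, -0.1]
width: -0.0003
gripper_force: 0.0
```

Request:
{"api": "send_rows", "payload": {"steps": [-1,0,0,0.2,0,-1,0,0,0.2,0,-1,0,0,0,0,-1,0,0,0,0]}}

```text
clock: 7.1
position: [0.5863, -0.2507, -0.0241]
ee_rot: [0.001, 0.515, 0.857, 0.0]
contact_force: [-1.4, 0.2, 9.2]
width: -0.0001
gripper_force: 4.6
```

Touched at reported z −23.8 mm, so the real tips sit 24 mm above the reported TCP. I'll correct for that and re-grasp at reported z −17 mm, which puts the tips about 7 mm up.

Request:
{"api": "send_rows", "payload": {"newtons": 30, "steps": [1,0,0,-2.5,0,1,0,0,-2.5,0,1,-2.3,0,0,0,1,-2.3,0,0,0,1,0,0,0,0,1,0,0,0,0,1,0,0,0,0,1,0,0,0,0]}}

```text
clock: 7.9
position: [0.6069, -0.29, 0.0238]
ee_rot: [-0.001, 0.515, 0.857, 0.0]
contact_force: [0.6, 0.9, -0.2]
width: 0.0855
gripper_force: 0.0
```

Request:
{"api": "send_rows", "payload": {"newtons": 30, "steps": [1,-0.2,0,1.5,0,1,0,0,1.5,0,1,0,0,1.1,0,1,0,0,0,0,-1,0,0,0,0,-1,0,0,0,0,-1,0,0,0,0,-1,0,0,0,0,-1,0,0,0,0,-1,0,0,0,0,-1,0,0,0,0]}}

```text
clock: 9.0
position: [0.609, -0.2932, -0.0161]
ee_rot: [0.001, 0.515, 0.857, 0.0]
contact_force: [-0.1, -0.4, 4.7]
width: 0.0212
gripper_force: 30.9
```

Grasped: width is 21 mm at 31 N. I'll lift and carry it above the loupe, so the wrist camera looks straight down on the nest.

Request:
{"api": "send_rows", "payload": {"newtons": 30, "steps": [-1,0,0,-3,0,-1,0,0,-4,0,-1,0,0,-4,0,-1,0,0,-3,0,-1,3,1,0,0,-1,4,1.2,0,0,-1,4,1.2,0,0,-1,4,1.2,0,0,-1,4,1.2,0,0,-1,4,1.2,0,0,-1,4,1.2,0,0,-1,4,1.2,0,0]}}

```text
clock: 10.2
position: [0.545, 0.0265, 0.1229]
ee_rot: [-0.0, 0.515, 0.857, -0.0]
contact_force: [1.1, 0.4, -0.2]
width: 0.0219
gripper_force: 30.4
```

Request:
{"api": "send_rows", "payload": {"newtons": 30, "steps": [-1,3,1.0,0,0,-1,2,0.6,0,0,-1,0,0,0,0,-1,0,0,0,0,-1,0,0,0,0]}}

```text
clock: 10.7
position: [0.5368, 0.0757, 0.123]
ee_rot: [0.0, 0.515, 0.857, -0.0]
contact_force: [0.4, -0.9, -0.3]
width: 0.022
gripper_force: 30.4
```

Run:
```python
from h import *
grab("wrist","w4"); s=get_state(); print(s["position"],s["clock"],s["width"],s["gripper_force"],s["ee_rot"])
st=np.load("stand.npy"); c,q=np.cos(st[2]),np.sin(st[2]); P=lambda L:[st[0]+c*L[0]-q*L[1],st[1]+q*L[0]+c*L[1],L[2]]
print("nest pred px",proj("w4",P([0,.129,.016])), "grip",proj("w4",P([0,.007,.074])))
im=cv2.imread("pics/w4.png"); cv2.imwrite("pics/crop7.png",cv2.resize(im[:,160:480],(480,600),interpolation=2))
```

```text
[0.53684773 0.07556948 0.12301026] 10.75 0.021776449288729946 30.435361862182617 [ 1.40438628e-04  5.15497843e-01  8.56890840e-01 -2.06593070e-04]
nest pred px [[319.57576025  98.96987424]] grip [[319.96861685 250.99691828]]
```

View pics/crop7.png

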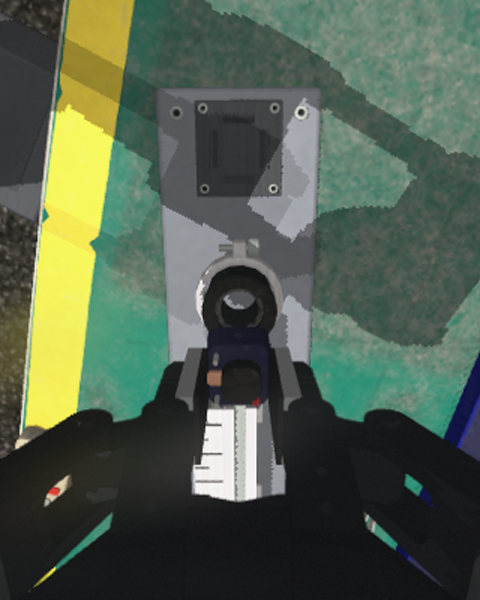

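The nest screws are at crop (203,107), (275,107), (205,188), (273,188). Their centre is pixel (319.3,98.3), against a prediction of (319.6,99.0), so the stand fit is good. The stand and coil axes look parallel to the tool, and the coil's front lower edge is at crop row 332, pixel row 221.

Run:
```python
from h import *
T=pose(get_state()); Ti=np.linalg.inv(T)
f=lambda u,v,z:(Ti@np.r_[onz("w4",(160+(u+.5)/1.5-.5,(v+.5)/1.5-.5),z),1])[:3].round(4)
zc=T[2,3]
print("nest screws",[f(u,v,.018) for u,v in((203,107),(275,107),(205,188),(273,188),(239,147.5))])
print("plate",[f(u,v,.012) for u,v in((157,88),(321,88),(170,360),(312,360))])
print("coil front bot",f(239,332,zc+.0161),"front top",f(239,353,zc+.0321),"L/R",f(208,345,zc+.0321),f(270,345,zc+.0321))
```

```text
nest screws [array([ 0.1045, -0.0207,  0.105 ]), array([0.1046, 0.0214, 0.105 ]), array([ 0.058 , -0.0205,  0.105 ]), array([0.058 , 0.0213, 0.105 ]), array([0.0818, 0.0004, 0.105 ])]
plate [array([ 0.1159, -0.0483,  0.111 ]), array([0.116 , 0.049 , 0.1109]), array([-0.0604, -0.0481,  0.111 ]), array([-0.0604,  0.052 ,  0.111 ])]
coil front bot [ 0.0119  0.0003 -0.0161] front top [ 0.0107  0.0002 -0.0321] L/R [ 0.0136 -0.0103 -0.0321] [ 0.0137  0.0107 -0.0321]
```

Request:
{"api": "send_rows", "payload": {"newtons": 30, "steps": [-1,4,0,0,0,-1,4.2,0,0,0,-1,0,0,2,0,-1,0,0,3,0,-1,0,0,3,0,-1,0,0,1.2,0,-1,0,0,0,0,-1,0,0,0,0,-1,0,0,0,0]}}

```text
clock: 11.65
position: [0.4996, 0.1489, 0.0325]
ee_rot: [0.001, 0.515, 0.857, 0.001]
contact_force: [-0.7, 1.0, 0.2]
width: 0.0218
gripper_force: 30.4
```

Run:
```python
from h import *
s=get_state(); T=pose(s); st=np.load("stand.npy"); print(s["position"],s["clock"],s["contact_force"])
c,q=np.cos(st[2]),np.sin(st[2]); d=s["position"][:2]-st[:2]; print("stand xy of TCP",c*d[0]+q*d[1],-q*d[0]+c*d[1])
```

```text
[0.49963876 0.14891614 0.03247115] 11.65 [-0.66796083  0.991922    0.19811073]
stand xy of TCP 0.0007593315572617318 0.13013581763581847
```

Request:
{"api": "send_rows", "payload": {"newtons": 30, "steps": [-1,0,0,1,0,-1,0,0,0.8,0,-1,0,0,0.3,0,-1,0,0,0.3,0,-1,0,0,0.3,0,-1,0,0,0.2,0,-1,0,0,0,0,-1,0,0,0,0]}}

```text
clock: 12.45
position: [0.5, 0.1481, 0.0024]
ee_rot: [0.002, 0.515, 0.857, 0.0]
contact_force: [3.1, -4.0, 0.5]
width: 0.0217
gripper_force: 30.5
```

There is a 5 N push toward −y, so the coil is on the far end slope. I'll shift back 2 mm and finish lowering.

Request:
{"api": "send_rows", "payload": {"newtons": 30, "steps": [-1,-0.2,0,0,0,-1,0,0,0.1,0,-1,0,0,0.1,0,-1,0,0,0,0,-1,0,0,0,0]}}

```text
clock: 12.95
position: [0.4988, 0.1473, -0.0001]
ee_rot: [-0.0, 0.515, 0.857, -0.0]
contact_force: [-0.4, 0.1, -0.3]
width: 0.0219
gripper_force: 30.4
```

Request:
{"api": "send_rows", "payload": {"newtons": 30, "steps": [-1,0,0,0.1,0,-1,0,0,0,0,-1,0,0,0,0]}}

```text
clock: 13.25
position: [0.4989, 0.1474, -0.0002]
ee_rot: [-0.0, 0.515, 0.857, 0.0]
contact_force: [-1.5, -1.3, 5.8]
width: 0.0219
gripper_force: 31.1
```

The floor contact came at reported z −0.2 mm against 0.0 expected, with no side load, so the coil is seated flat. I'll release it and rise.

Request:
{"api": "send_rows", "payload": {"steps": [1,0,0,-0.1,0,1,0,0,0,0,1,0,0,0,0,1,0,0,0,0,1,0,0,0,0,1,0,0,-2,0,1,0,0,-4,0,1,0,0,-4,0,1,0,0,-3,0,1,0,0,0,0,1,0,0,0,0]}}

```text
clock: 14.35
position: [0.4991, 0.1472, 0.1304]
ee_rot: [0.0, 0.515, 0.857, 0.0]
contact_force: [0.1, -0.2, -0.4]
width: 0.0852
gripper_force: 0.0
```

Run:
```python
from h import *
grab("wrist","w5")
s=get_state(); st=np.load("stand.npy"); print(s["position"],s["clock"],s["contact_force"],s["width"])
c,q=np.cos(st[2]),np.sin(st[2]); d=s["position"][:2]-st[:2]; print("stand xy of TCP",c*d[0]+q*d[1],-q*d[0]+c*d[1])
P=lambda L:[st[0]+c*L[0]-q*L[1],st[1]+q*L[0]+c*L[1],L[2]]
u=proj("w5",[P([0,.129,.032]),P([0,.129,.016]),P([-.011,.142,.032]),P([.011,.116,.032]),P([0,.007,.074]),P([0,.049,.085])]); print(u.round(1).tolist())
im=cv2.imread("pics/w5.png"); x,y=u[0].astype(int)
g=im[y-30:y+30:3,x-30:x+33:3].astype(int); print("B-R"); print((g[:,:,0]-g[:,:,2])); print(g.sum(2)//3)
```

```text
[0.4981882  0.14710559 0.12931412] 14.4 [ 0.01464316  0.64619925 -1.21666459] 0.08575140488361845
stand xy of TCP -0.0013731646279698806 0.1292222016439849
[[319.1, 187.6], [319.1, 183.4], [307.4, 174.2], [330.5, 200.5], [319.4, 324.3], [319.4, 293.5]]
B-R
[[  5   2   1   2   2   1   3   2   2   2   3   3   4   2   4   3   3   3
    3   5   7]
 [  5   2  -2  -1   2   0   3   2   3   2   2   3   3   3   2   2   0  -3
    2   7   7]
 [  5   3  -1  -1   2   2   2   2   2   2   1   1   2   2   2   2   0  -1
    2   5   4]
 [  5   2   0   2   2   1   3   2   1   2   1   1   1   3   2   2   1   3
    2   4   4]
 [  7   3   1   1   2   1   2   1   3   2   2   2   3   3   2   3   2   2
    2   6   5]
 [  8   6   1   1   0   1   9  14  16  15  16  17  17  15   3   3   1   2
    1   5   5]
 [  8   6   1   1   1   2  12  15  16  15  18  15  18  17   2   1   0   2
    2   5   5]
 [  8   9   4   0   2   1  11  -6  16  16  15  14  16  16   1   2   1   2
    1   4   5]
 [  9   9   3   1   1   1  10  15   9   0  -1  -2   6  15   1   2   2   1
    2   4   6]
 [  9   9   2   0   0   1 -22 -61  -3  -3 
[... 2018 characters left out ...]
9  86  79  55  60  65  38  33  33  34  41  38  47  60  65  63
   67 106 126]
 [156 154  89  86  88  79  86 111  39  38  44  58  68  67  98  88 103  99
  102 168 169]
 [157 155  89  86  89  90  86  56  56  56  55  56  56  93  98 102 102  98
  101 168 168]
 [155 153  89  80  89  90  87  66  65  66  65  65  71 101  97 102 102  95
   99 169 167]
 [156 155  93 133  63  90  86  88  89  88  88  87  94 100  97 101 184 138
   96 168 167]
 [157 156  90 114  89  90  87  91  91  90  90  90 101 101  99 101 139 150
  101 170 168]
 [163 157 156 155 152 152 153 152 150 157 158 172 171 170 169 169 170 169
  170 168 169]
 [176 175 178 159 174 174 173 172 172 173 174 172 171 171 170 170 170 168
  167 167 168]]
```

The pixel table shows the dark coil square and upright between the nest walls: 8×9 cells, centred, aligned with the image axes. Next I'll go above the grip block (12.2 cm back) and partway down.

Request:
{"api": "send_rows", "payload": {"newtons": 40, "steps": [1,-4,0,0,0,1,-4,0,0,0,1,-4.2,0,0,0,1,0,0,3,0,1,0,0,3,0,1,0,0,0,0,1,0,0,0,0,1,0,0,0,0]}}

```text
clock: 15.2
position: [0.557, 0.0398, 0.0708]
ee_rot: [0.001, 0.515, 0.857, 0.0]
contact_force: [0.3, -0.9, 0.9]
width: 0.0858
gripper_force: 0.0
```

Run:
```python
from h import *
grab("wrist","w6")
s=get_state(); st=np.load("stand.npy"); print(s["position"],s["clock"],s["contact_force"],s["width"])
c,q=np.cos(st[2]),np.sin(st[2]); d=s["position"][:2]-st[:2]; print("stand xy of TCP",c*d[0]+q*d[1],-q*d[0]+c*d[1])
P=lambda L:[st[0]+c*L[0]-q*L[1],st[1]+q*L[0]+c*L[1],L[2]]
u=proj("w6",[P([0,.007,.074]),P([-.018,.007,.074]),P([.018,.007,.074]),P([0,-.007,.074]),P([0,.021,.074])]); print(u.round(1).tolist())
im=cv2.imread("pics/w6.png").astype(int).sum(2)//3; x,y=u[0].astype(int)
print("cols",x-60,(im[y:y+4,x-60:x+62:2].mean(0)).astype(int)); print("rows",y-60,(im[y-60:y+62:2,x-4:x+4].mean(1)).astype(int)); print("rows at x-25",(im[y-60:y+62:2,x-29:x-25].mean(1)).astype(int))
```

```text
[0.55728622 0.03977143 0.07125803] 15.25 [-0.73625622 -0.25424042 -0.90038614] 0.08555157454565801
stand xy of TCP 0.0001864305845624488 0.006703775024731679
[[318.9, 230.9], [289.7, 230.9], [348.1, 230.8], [318.9, 251.3], [318.9, 209.5]]
cols 258 [106 100 137 143 143 142 142 141 142 141 142 142 142 125 113 157  27  28
  29  29  29  28  28  27  27  25  26  26  25  25  25  25  24  24  24  24
  24  23  24  23  23  23  22  21  26 152 163 163 164 164 164 163 154 140
 125 110 104 104  97  83 108]
rows 170 [ 83  49  19  20  19  19  24  50  50  20  26  28  28  29  29  46 100  88
  20  20  23  24  24  25  25  25  25  26  26  25  25  25  24  25  25  25
  25  28  24  23 173 173 173 172 166 161 168 173 182 160 177 184 175 184
 187 178 190 183 184 171 176]
rows at x-25 [ 28  29  29  29  30  30  30  29  39  59  79  85  84  84  85  84  78  71
  64  54  41  40  30  36  37  36  37  42  41  43  57  61  43  55  42  42
  40  46  58  70  74  74  74  75  77 138 226 228 220 218 178 210  96 213
 227 226 229 241 242 210 241]
```

The grip block shows at columns 289–347 and rows ~206–249, within about 1.5 mm of the prediction. I'll shift 1 mm forward, descend and clamp.

Request:
{"api": "send_rows", "payload": {"newtons": 40, "steps": [1,0.1,0,2,0,1,0,0,2,0,1,0,0,1,0,1,0,0,0.5,0,1,0,0,0,0,1,0,0,0,0]}}

```text
clock: 15.85
position: [0.5567, 0.0404, 0.0159]
ee_rot: [0.001, 0.515, 0.857, 0.0]
contact_force: [0.1, 0.1, -0.3]
width: 0.0854
gripper_force: 0.0
```

Request:
{"api": "send_rows", "payload": {"newtons": 40, "steps": [-1,0,0,0,0,-1,0,0,0,0,-1,0,0,0,0,-1,0,0,0,0,-1,0,0,0,0,-1,0,0,0,0,-1,0,0,0,0]}}

```text
clock: 16.55
position: [0.5563, 0.0405, 0.0157]
ee_rot: [0.0, 0.515, 0.857, 0.0]
contact_force: [-1.1, 0.5, 5.6]
width: 0.0357
gripper_force: 44.5
```

Clamped at 35.7 mm wide, so the button is flush. Drawing out 80 mm.

Run:
```python
from h import *
ps=[]
for i in range(5): get_image("scene"); ps.append(get_state()["position"])
p=np.mean(ps,0); np.save("p0.npy",p); print(p,np.std(ps,0)); grab("scene","c6")
```

```text
[0.55627903 0.04054265 0.01564759] [7.30128371e-06 1.16636960e-05 1.33770343e-05]
```

Request:
{"api": "send_rows", "payload": {"newtons": 40, "steps": [-1,0.5,0,0,0,-1,1,0,0,0,-1,1,0,0,0,-1,1,0,0,0,-1,1,0,0,0,-1,1,0,0,0,-1,1,0,0,0,-1,1,0,0,0,-1,0.5,0,0,0,-1,0,0,0,0,-1,0,0,0,0]}}

```text
clock: 17.95
position: [0.5191, 0.11, 0.0156]
ee_rot: [0.001, 0.515, 0.857, -0.0]
contact_force: [0.2, -5.2, 6.2]
width: 0.0357
gripper_force: 44.6
```

Run:
```python
from h import *
ps=[];fs=[]
for i in range(5): get_image("side"); s=get_state(); ps.append(s["position"]); fs.append(s["contact_force"])
p=np.mean(ps,0); T=pose(s); print(p,T[:3,:3].T@(p-np.load("p0.npy"))); print("force tool",T[:3,:3].T@np.mean(fs,0),s["width"],s["gripper_force"],s["clock"])
grab("scene","c7"); grab("wrist","w7")
st=np.load("stand.npy"); c,q=np.cos(st[2]),np.sin(st[2]); P=lambda L:[st[0]+c*L[0]-q*L[1],st[1]+q*L[0]+c*L[1],L[2]]
# sample scale plate along y in wrist view (z=71mm), brightness profiles
im=cv2.imread("pics/w7.png").mean(2).astype(np.float32)
for x in(-.0215,-.0185,-.0155,-.0125,-.0095):
  ys=np.arange(-.135,-.018,.001); u=proj("w7",[P([x,y,.0715]) for y in ys]).astype(np.float32)
  v=cv2.remap(im,u[:,0].copy(),u[:,1].copy(),cv2.INTER_LINEAR).ravel().astype(int); print(x,"y-135..-19",v.tolist())
print(u[[0,-1]])
```

```text
[0.51920811 0.10985881 0.01563572] [ 0.07860613 -0.00013116 -0.00020388]
force tool [-4.80814417 -1.75223242 -5.63066776] 0.035387346540269767 44.598662070930004 18.2
-0.0215 y-135..-19 [0, 0, 0, 0, 0, 0, 0, 0, 0, 0, 0, 0, 0, 0, 0, 0, 0, 0, 0, 0, 0, 0, 0, 0, 0, 0, 0, 0, 0, 0, 0, 0, 0, 0, 0, 0, 0, 0, 0, 0, 0, 0, 0, 0, 0, 0, 0, 0, 0, 0, 0, 0, 0, 0, 0, 0, 0, 0, 0, 0, 0, 0, 0, 0, 0, 0, 0, 0, 0, 0, 0, 0, 0, 0, 0, 0, 0, 0, 0, 0, 0, 0, 0, 0, 0, 0, 0, 0, 0, 0, 0, 0, 0, 0, 0, 0, 0, 0, 0, 0, 0, 0, 0, 0, 0, 0, 0, 0, 0, 0, 0, 0, 0, 0, 0, 0, 0]
-0.0185 y-135..-19 [0, 0, 0, 0, 0, 0, 0, 0, 0, 0, 0, 0, 0, 0, 0, 0, 0, 0, 0, 0, 0, 0, 0, 0, 0, 0, 0, 0, 0, 0, 0, 0, 0, 0, 0, 0, 0, 0, 0, 0, 0, 0, 0, 0, 0, 0, 0, 0, 0, 0, 0, 0, 0, 0, 0, 0, 0, 0, 0, 0, 0, 0, 0, 0, 0, 0, 0, 0, 0, 0, 0, 0, 0, 0, 0, 0, 0, 0, 0, 0, 0, 0, 0, 0, 0, 0, 0, 0, 0, 0, 0, 0, 0, 0, 0, 0, 0, 0, 0, 0, 0, 0, 0, 0, 0, 0, 0, 0, 0, 0, 0, 0, 0, 0, 0, 0, 0]
-0.0155 y-135..-19 [0, 0, 0, 0, 0, 0, 0, 0, 0, 0, 0, 0, 0, 0, 0, 0, 0, 0, 0, 0, 0, 0, 0, 0, 0, 0, 0, 0, 0, 0, 0, 0, 0, 0, 0, 0, 0, 0, 0, 0, 0, 0, 0, 0, 0, 0, 0, 0, 0, 0, 0, 0, 0, 0, 0, 0, 0, 
[... 268 characters left out ...]
 0, 0, 0, 0, 0, 0, 0, 0, 0, 0, 0, 0, 0, 0, 0, 0, 0, 0, 0, 0, 0, 0, 0, 0, 0, 0, 0, 0, 0, 0, 0, 0, 0, 0, 0, 0, 0, 0, 0, 0, 0, 0, 0, 0, 0, 0, 0, 0, 0, 0, 0, 0, 0, 0, 0, 0, 0, 0, 0, 0, 0, 0, 0, 0, 0, 0, 0, 0, 0, 0, 0, 0, 0, 0, 0, 0, 0, 0, 0, 0, 0, 0, 0, 0, 0, 0, 0, 0, 0, 0, 0, 0, 0, 0]
-0.0095 y-135..-19 [0, 0, 0, 0, 0, 0, 0, 0, 0, 0, 0, 0, 0, 0, 0, 0, 0, 0, 0, 0, 0, 0, 0, 0, 0, 0, 0, 0, 0, 0, 0, 0, 0, 0, 0, 0, 0, 0, 0, 0, 0, 0, 0, 0, 0, 0, 0, 0, 0, 0, 0, 0, 0, 0, 0, 0, 0, 0, 0, 0, 0, 0, 0, 0, 0, 0, 0, 0, 0, 0, 0, 0, 0, 0, 0, 0, 0, 0, 0, 0, 0, 0, 0, 0, 0, 0, 0, 0, 0, 0, 0, 0, 0, 0, 0, 0, 0, 0, 0, 0, 0, 0, 0, 0, 0, 0, 0, 0, 0, 0, 0, 0, 0, 0, 0, 0, 0]
[[306.21997 546.2389 ]
 [302.83966 440.47986]]
```

The boom follows freely under a 4.8 N spring pull, but it stands at 78.6 mm because the arm gives a little. Adding 1.4 mm.

Request:
{"api": "send_rows", "payload": {"newtons": 40, "steps": [-1,0.14,0,0,0,-1,0,0,0,0,-1,0,0,0,0,-1,0,0,0,0]}}

```text
clock: 18.7
position: [0.5186, 0.111, 0.0156]
ee_rot: [0.001, 0.515, 0.857, -0.0]
contact_force: [1.1, -6.0, 5.7]
width: 0.0358
gripper_force: 44.6
```

Run:
```python
from h import *
ps=[];fs=[]
for i in range(4): get_image("side"); s=get_state(); ps.append(s["position"]); fs.append(s["contact_force"])
p=np.mean(ps,0); T=pose(s); print(T[:3,:3].T@(p-np.load("p0.npy"))); print("force tool",T[:3,:3].T@np.mean(fs,0),s["width"],s["gripper_force"],s["clock"])
grab("scene","c8"); grab("side","s8")
st=np.load("stand.npy"); c,q=np.cos(st[2]),np.sin(st[2]); P=lambda L:[st[0]+c*L[0]-q*L[1],st[1]+q*L[0]+c*L[1],L[2]]
# track loupe between home (c6) and now by template match, compare with predicted shift for several boom values
for a,b in(("c6","c8"),("side0","s8")):
  A=cv2.imread(f"pics/{a}.png",0);B=cv2.imread(f"pics/{b}.png",0)
  u0=proj(a,P([0,.052,.075]))[0]; x,y=u0.astype(int); t=A[y-9:y+12,x-11:x+12]
  u1=proj(b,P([0,.132,.075]))[0]; X,Y=u1.astype(int); w=B[Y-34:Y+36,X-36:X+36]
  m=cv2.matchTemplate(cv2.resize(w,None,fx=4,fy=4,interpolation=2),cv2.resize(t,None,fx=4,fy=4,interpolation=2),cv2.TM_CCOEFF_NORMED)
  _,v,_,l=cv2.minMaxLoc(m); sh=np.array([l[0]/4+X-36-(x-11),l[1]/4+Y-34-(y-9)])
  print(a,b,"score",v,"shift",sh,"pred",[(k,(proj(b,P([0,.052+k,.075]))[0]-u0).round(1).tolist()) for k in(.072,.076,.08,.084)])
```

```text
[ 0.07992221 -0.00013275 -0.00021157]
force tool [-4.54757975 -2.18166002 -5.77650377] 0.03571132494566608 44.583914168179035 18.9
c6 c8 score 0.9356086850166321 shift [ 1.25 22.25] pred [(0.072, [1.3, 19.4]), (0.076, [1.3, 20.5]), (0.08, [1.4, 21.6]), (0.084, [1.5, 22.8])]
side0 s8 score 0.5228332877159119 shift [-31.5 -16.5] pred [(0.072, [-16.9, -10.7]), (0.076, [-17.9, -11.2]), (0.08, [-18.8, -11.8]), (0.084, [-19.7, -12.4])]
```

The tool has moved 79.9 mm from home, the width is steady at flush, and the spring force is 4.5 N. The scene camera's loupe shift, 22.25 px against 21.6 predicted, agrees with 80 mm and shows no slip. Handing in.

```bash
python3 -c "
from rig import sign_off; print(sign_off())"
```

```text
the job is handed in; nothing more can be done
None
```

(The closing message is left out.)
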